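# Open the collage press and hold its sprung tray out at the mark

### The job

Open the small green collage press: take the red knob on its hand wheel and wind the wheel anticlockwise (seen from above), a full turn and a bit more, until it comes to its stop and the pressing plate is fully raised. Only then pull the spring-return tray out by its yellow bar until the white index line on the tray is level with the red pointer on the rail, and keep it there so that I can lay a collage in: finish while still holding the tray at the mark, do not let it go. Leave the red pointer and the other things on the table where they are.

Things in the scene. Friction and masses are not known exactly. Their poses are not given: they have to be found in the camera images.
- press: Green screw press fixed to the table: base 290 x 240 x 18 mm, two columns and a cross beam up to 143 mm high, the hand wheel above it. Its origin is on the table top under the base (the base reaches 120 mm to +x and 170 mm to -x of it); its +z is up and the tray comes out along its own -x. Cross beam and columns lie at x = +3 to +58 mm.
- tray: Aluminium sliding tray of the press, 285 x 190 x 8 mm with a cork mat, its top 28 mm above the table; same axes as the press. It slides along the press's -x (0 to 95 mm) and a spring always pulls it back home (about 5.5 N at home, growing by 1.1 N per 10 mm, plus a little friction), so that it runs back in when let go. The pull bar stands at its front end.
- bar_grip (a point): Middle of the tray's yellow pull bar: a horizontal round bar 14 mm thick and 126 mm long, lying along the press's y, its centre line 82 mm above the table, open beneath (47 mm to the tray); one grey leg 50 mm to each side of the middle. It stands 165 mm (tray home) in front of the wheel's rim's centre line and 203 mm in front of the cross beam, with clear space around it. Axes as the press.
- tray_index (a point): Outer end of the white index line (5 mm wide, 22 mm long, across the pull direction, on a black strip) at the -y edge of the tray, just inside the rail; moves with the tray. Axes as the press.
- mark (a point): Tip of the red pointer (5 mm wide, on a 16 mm wide red clip) that sits on the press's -y rail: the mark. It stands 30 to 60 mm further along the press's -x than the index line of the homed tray, differently each time. The index line is level with it when the two points have the same position along the press's x. Axes as the press.
- wheel (a joint): Turn of the black hand wheel in rad, growing anticlockwise seen from above; starts somewhere from 0 to 1.3 and ends at a firm stop at 7.9 (plate fully raised, 4 mm of lift per rad). Stays where it is left; it takes about 2 to 4 N at the knob.
- wheel_axis (a point): Point on the vertical axis of the hand wheel, 197 mm above the table, at the height of the knob's grip. The wheel's rim has a radius of 65 mm (bar 14 mm thick, its top 172 mm above the table).
- knob_grip (a point): Middle of the red knob that stands upright on the wheel's rim, 65 mm from the wheel's axis: round, 24 mm in diameter, 46 mm tall (171 to 217 mm above the table), this point 197 mm above the table. The knob turns freely on its own pin, so the hand may keep its orientation while it goes round. The orientation reported here turns with the knob and means nothing.
- glue_stick: Bystander, to be left alone: purple upright glue stick, 28 mm across, 95 mm tall. Origin at its underside.
- paint_bottle: Bystander, to be left alone: white paint bottle, 60 mm across, 150 mm tall, behind the press (its +x end). Origin at its underside.
- paint_jar: Bystander, to be left alone: red paint jar, 64 mm across, 65 mm tall, behind the press beside the paint bottle. Origin at its underside.
- mug: Bystander, to be left alone: white mug, 80 mm across, 90 mm tall. Origin at its underside.
- flat_brush: Bystander, to be left alone: brush with a wooden handle lying on the table.
- tape_roll: Bystander, to be left alone: roll of brown tape lying flat, 90 mm across, 22 mm high. Origin at its underside.

How it is judged:
By the outcome, as a careful person would: the job done as asked, in the order asked, and still so for the second after the job is handed in, while the arm keeps its last pose, push and grip.
It also fails if it takes over 58 s, if anything falls off the work surface, if the arm or the gripper's body presses on something with over 40 N, if the wrist force passes 120 N, or if a joint passes its speed limit or range.

### The arm

A 6-joint arm with a two-finger parallel gripper is mounted at the origin on the work surface. World frame = base frame: x ahead of the robot, y to its left, z up, the work surface at z = 0. Lengths are in m, angles in rad, forces in N, time in s.
With the tool pointing down it reaches from about 0.25 to 0.725 m from the base axis. Payload 9.7 kg.
Tool frame: the origin (TCP) lies between the finger pads; the fingertips stand 22 mm ahead of it and the grasp point (between the pads) lies 3 mm ahead of it (robot.tip_extent is the distance from the TCP to the fingertips, in m); z points along the fingers, y is the line along which they close (so a half turn about z gives the same grasp; the last joint's range is limited). The gripper opens to 85 mm and grips with 20 to 120 N. Pads are 22 mm wide; open, the fingers measure 114 mm over their backs; the gripper's body (76 mm by 85 mm) begins 54 mm behind the grasp point. The pads swing forward as they close: fully open they stand 13 mm farther back than shut.
Start: joints at [-1.28, 0.087, 0.176, 1.66, 0, 1.571], TCP at [0.158, -0.527, 0.253] pointing down, gripper open.
Joint ranges: [-3.13, 3.13], [-0.85, 1.81], [-1.15, 1.24], [-2.2, 2.28], [-1.44, 1.52], [-3.14, 3.14]. Speed limits (rad/s): [2.22, 2.22, 2.57, 3.14, 3.14, 3.14].

### API

Orientations are given as a 3x3 rotation matrix whose columns are the frame's x, y, z axes.
In Python, from workcell import robot gives the robot as it stands.
- The arm moves only by the tool play_rows, never from a script. Its argument "commands" is a list of rows, each a list of 2 entries, a list of its own where there are three numbers: the shift along the world's x, y, z scaled (see below), then the turn, a rotation vector about the world's x, y, z scaled (see below). A call has 1 to 20 rows; each row shifts and turns the commanded pose from where the row before left it; what a row does not reach is not made up. The controller multiplies each number of a shift by 0.04 m and each number of a turn by pi rad. A row lasts 1/12 s, in which the tool goes at most 41.7 mm and 7.16 degrees, less where a joint would pass 70% of its speed; a pose out of reach is approached as far as the arm can. A call with a number of a shift or a turn outside -1 to 1 is refused whole. A call with a gripper value outside its range is refused whole. "gripper" is the opening, from 0 (shut) to 1 (fully open), set as the call begins (left out, the last holds). The fingers move at their own pace and stop on an object; "force" is the grip in N (left out, the last holds). Time passes only in rows, so rows that do not move let the fingers close. It gives the time, the measured TCP pose, the force, the opening and the grip force at its end, in the units of the state.
- robot.sense(): the state, without advancing time (a new reading comes with each control period).
- robot.get_image(name): name is "scene" or "top" or "wrist"; returns a dict with "color" (420x560x3 uint8, red, green, blue), "mtx" (3x3 intrinsics, pixels), "origin" and "rotation" of the camera in the world; the wrist camera has in their place "mount" (4x4, takes a point from camera to tool coordinates, whose origin is the TCP and whose axes are the flange's). Camera axes: x right, y down, z forward; pixel columns grow to the right and rows downward; lengths in m; the calibration is good to about 2 mm. A picture is of the moment at which its call begins: read the wrist's pose just before it. There is no depth.
- robot.finish_job(): hands the job in; it is judged then, once.
The state is a dict: "time_s": time; "joint_pos": joint angles; "dq": joint speeds; "joint_efforts": joint torques, N m; "position": TCP position; "eef_rot": TCP orientation; "wrist_force": force on the tool from outside, world axes, zero at the start; "torque": the same for the moment, N m; "width": finger opening in m; "grasp_force": force on a finger pad.
Only numpy, scipy, OpenCV 4.12 (cv2) and the standard library are available. Lean on these libraries where they do the work, as an engineer would, in place of code of your own. Each camera call takes 0.05 s, during which the arm holds its last target. There are 200 camera calls.

## Working session

There is one attempt and no reset: what is moved stays moved. The work goes in short steps, Python scripts to look and compute and a tool call to move; the robot and the scene stay as the last step left them, time stands still between calls to the robot, and variables do not carry over. Pictures are saved under pics/ and viewed, at most 10 in all, crops included, and the job is handed in when it is done.

Besides the shell and the picture viewer there is one more tool, called after ">>>" as name([rows], argument=value, ...), one row to a line, values as JSON. play_rows: Moves the arm, as the interface text tells. Shifts and turns lie within -1 to 1; 1 stands for 0.04 m of shift or pi rad of turn. Its arguments: {"type":"object","properties":{"commands":{"type":"array","items":{"type":"array"}},"gripper":{"type":"number"},"force":{"type":"number"}},"required":["commands"]}

```bash
mkdir -p pics
cat > h.py <<'E'
import numpy as np, cv2
from workcell import robot
def ray(im,px):
    d=np.linalg.inv(im["mtx"])@np.array([px[0],px[1],1.]); return np.array(im["origin"]),np.array(im["rotation"])@d
def onplane(im,px,z):
    o,d=ray(im,px); return o+d*(z-o[2])/d[2]
def proj(im,P):
    c=np.array(im["rotation"]).T@(np.array(P)-im["origin"]); q=np.array(im["mtx"])@c; return q[:2]/q[2]
E
python3 - <<'E'
from h import *
s=robot.sense(); print(s)
for n in("top","scene"):
    im=robot.get_image(n); cv2.imwrite(f"pics/{n}0.png",cv2.cvtColor(im["color"],cv2.COLOR_RGB2BGR)); print(n,im["mtx"],im["origin"],im["rotation"])
E
```

```text
{'time_s': 0.0, 'joint_pos': array([-1.28001820e+00,  8.74697777e-02,  1.75155908e-01,  1.65974185e+00,
        4.05723594e-05,  1.57082164e+00]), 'dq': array([ 0.00069364, -0.00074817, -0.00050334, -0.00027354,  0.00169603,
       -0.00014037]), 'joint_efforts': array([ 3.22872940e-03, -5.20396078e+01,  4.64798784e+01,  1.65428070e-02,
        1.61674593e-04, -1.86883170e-05]), 'position': array([ 0.15764573, -0.52674724,  0.25258886]), 'eef_rot': array([[ 9.58028348e-01,  2.86673298e-01, -3.22196677e-04],
       [ 2.86673476e-01, -9.58027575e-01,  1.21815933e-03],
       [ 4.05404531e-05, -1.25939642e-03, -9.99999206e-01]]), 'wrist_force': array([-0.23365411,  0.44840727, -0.44941801]), 'torque': array([ 0.01201476, -0.00962027,  0.01145246]), 'grasp_force': 0.0, 'width': 0.08586282164714386}
top [[381.65289741   0.         281.67788119]
 [  0.         381.65289741 207.90873631]
 [  0.           0.           1.        ]] [ 0.45301704 -0.04209871  1.250708  ] [[-0.0232837  -0.99537632  0.09318721]
 [-0.99968874  0.02401687  0.00675378]
 [-0.00896062 -0.09300096 -0.9956257 ]]
scene [[433.08175786   0.         281.7833083 ]
 [  0.         433.08175786 210.80524578]
 [  0.           0.           1.        ]] [ 1.3725428  -0.10915744  0.8672682 ] [[ 0.12626757  0.65601918 -0.74410707]
 [ 0.99199527 -0.08453887  0.09380063]
 [-0.00137096 -0.74999467 -0.66144245]]
```

View pics/top0.png

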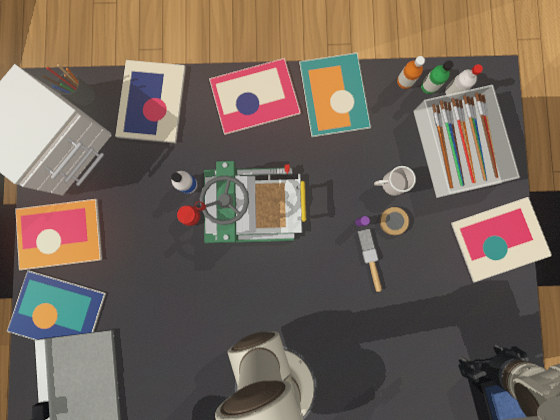

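View pics/scene0.png

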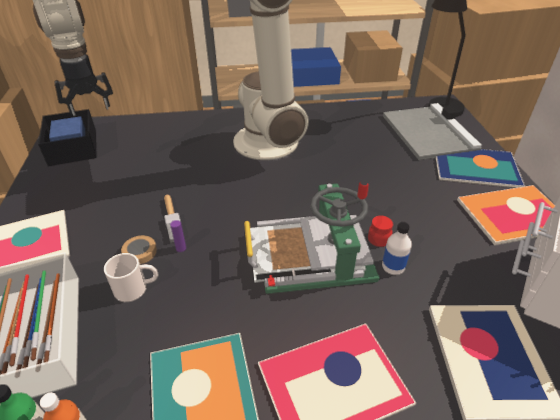

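Top view: press with wheel hub at about (225,200), the yellow bar at about (303,200), red pointer at (287,168), jar at (186,214) and bottle at (182,182). I'll enlarge both crops to separate the knob from the jar.

Run:
```python
import cv2,numpy as np
a=cv2.imread("pics/top0.png")[145:255,160:320]; b=cv2.imread("pics/scene0.png")[170:295,235:415]
A=cv2.resize(a,(640,440),interpolation=cv2.INTER_CUBIC); cv2.imwrite("pics/ca.png",A)
B=cv2.resize(b,(720,500),interpolation=cv2.INTER_CUBIC); cv2.imwrite("pics/cb.png",B)
for n in("top","scene"):
    im=cv2.imread(f"pics/{n}0.png"); h=cv2.cvtColor(im,cv2.COLOR_BGR2HSV)
    for nm,m in(("red",((h[...,0]<6)|(h[...,0]>174))&(h[...,1]>170)&(h[...,2]>70)),("yel",(abs(h[...,0].astype(int)-25)<5)&(h[...,1]>180)&(h[...,2]>130)),("green",(abs(h[...,0].astype(int)-70)<12)&(h[...,1]>90))):
        k,l,st,c=cv2.connectedComponentsWithStats(m.astype(np.uint8))
        for i in range(1,k):
            if st[i,4]>8 and 160<c[i][0]<420 and 150<c[i][1]<300: print(n,nm,st[i],c[i].round(1))
```

```text
top red [285 164   4  10  28] [286.6 167.9]
top red [177 203  28  22 374] [189.  214.3]
top yel [301 181   5  40 116] [302.9 199.6]
top green [216 161  18  16 201] [224.7 168.8]
top green [204 170   6   4  11] [206.9 171.2]
top green [217 181  10  18  76] [220.5 188.6]
top green [228 182   7  14  55] [231.2 188.4]
top green [218 208  17  11 132] [225.8 213.2]
top green [205 223  31  20 343] [222.6 233.7]
top green [275 239  19   2  23] [282.7 239.2]
top green [239 240  32   2  34] [253.7 240.1]
scene red [359 184   9  15 104] [362.7 190.9]
scene red [370 216  23  30 490] [380.9 229.5]
scene red [268 275   7  11  46] [270.9 280.7]
```

View pics/ca.png

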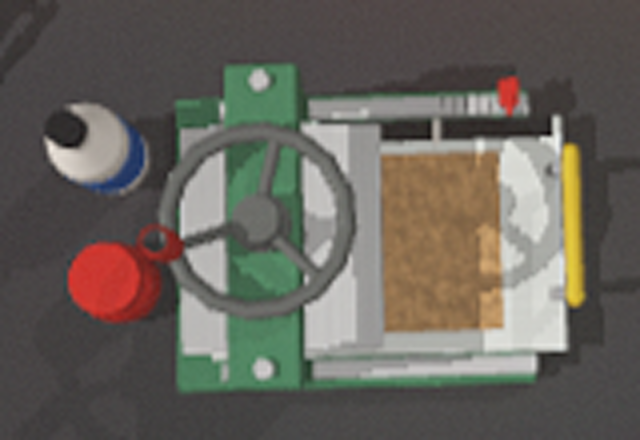

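View pics/cb.png

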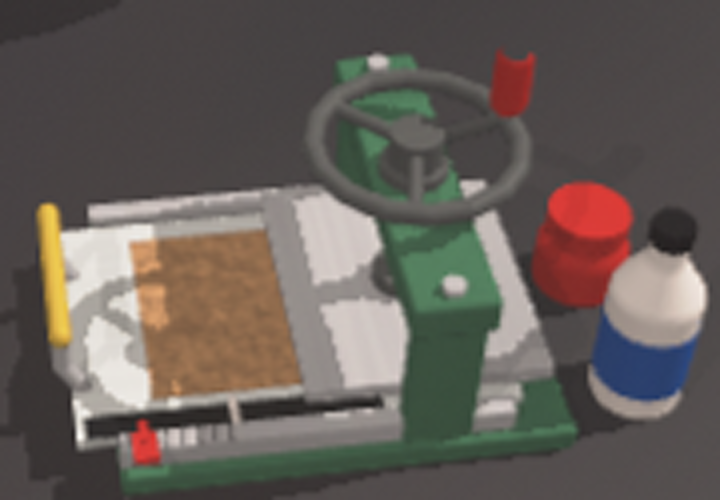

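Run:
```python
from h import *
T=robot.get_image("top");S=robot.get_image("scene")
t=lambda x,y:(160+x/4-.4,145+y/4-.4); s=lambda x,y:(235+x/4-.4,170+y/4-.4)
def tri(p,q):
    o1,d1=ray(T,p);o2,d2=ray(S,q); k=np.linalg.lstsq(np.c_[d1,-d2],o2-o1,rcond=None)[0]
    a,b=o1+k[0]*d1,o2+k[1]*d2; return ((a+b)/2).round(4),np.linalg.norm(a-b).round(4)
print("wheel top",onplane(T,t(257.5,220),.165), "scene",onplane(S,s(419,145),.165))
print("knobtop",onplane(T,t(156,241),.217),"scene mid",onplane(S,s(512,86),.194), tri(t(156,241),s(514,57)))
for p in((570,147),(577,303)):print("bar",onplane(T,t(*p),.085))
for p in((48,208),(62,340)):print("barS",onplane(S,s(*p),.082))
print("base",[onplane(T,t(*p),.018).round(4) for p in((178,389),(536,381))])
print("beam",[onplane(T,t(*p),.143).round(4) for p in((260,79),(264,369))])
print("ptr",onplane(T,t(511,113),.035),"idx",onplane(T,t(436,120),.028),onplane(S,s(233,402),.028),onplane(S,s(140,425),.035))
print("jar",onplane(T,t(107,280),.065),"bottle",onplane(T,t(66,130),.15),)
```

```text
wheel top [0.58254451 0.13010076 0.165     ] scene [0.58232394 0.13455245 0.165     ]
knobtop [0.56361286 0.19128044 0.217     ] scene mid [0.56751196 0.19419274 0.194     ] (array([0.5641, 0.1929, 0.214 ]), np.float64(0.0019))
bar [ 0.64290734 -0.0991224   0.085     ]
bar [ 0.52230178 -0.10106231  0.085     ]
barS [ 0.52031173 -0.09633454  0.082     ]
barS [ 0.64072629 -0.09565082  0.082     ]
base [array([0.4646, 0.2188, 0.018 ]), array([ 0.4643, -0.0697,  0.018 ])]
beam [array([0.6898, 0.1308, 0.143 ]), array([0.4764, 0.1299, 0.143 ])]
ptr [ 0.6799448  -0.05479469  0.035     ] idx [0.67701848 0.00609792 0.028     ] [0.65748996 0.00899058 0.028     ] [ 0.67458502 -0.05195882  0.035     ]
jar [0.55019766 0.26400322 0.065     ] bottle [0.65400827 0.27211111 0.15      ]
```

Press +x is almost exactly world +y. The wheel axis is at about (0.582, 0.132), the knob at (0.564, 0.193), and the bar middle at (0.582, -0.098). I'll move to above the knob.

>>> play_rows([
  [[0,0,0.6],[0,0,0]],
  [[0,0,0.6],[0,0,0]],
  [[0.36,0.64,0],[0,0,-0.0052]],
  [[0.36,0.64,0],[0,0,-0.0052]],
  [[0.36,0.64,0],[0,0,-0.0052]],
  [[0.36,0.64,0],[0,0,-0.0052]],
  [[0.36,0.64,0],[0,0,-0.0052]],
  [[0.36,0.64,0],[0,0,-0.0052]],
  [[0.36,0.64,0],[0,0,-0.0052]],
  [[0.36,0.64,0],[0,0,-0.0052]],
  [[0.36,0.64,0],[0,0,-0.0052]],
  [[0.36,0.64,0],[0,0,-0.0052]],
  [[0.36,0.64,0],[0,0,-0.0052]],
  [[0.36,0.64,0],[0,0,-0.0052]],
  [[0.36,0.64,0],[0,0,-0.0052]],
  [[0.36,0.64,0],[0,0,-0.0052]],
  [[0.36,0.64,0],[0,0,-0.0052]],
  [[0.36,0.64,0],[0,0,-0.0052]],
  [[0.36,0.64,0],[0,0,-0.0052]],
  [[0.36,0.64,0],[0,0,-0.0052]],
], gripper=1, force=50)

```text
time_s: 1.87
position: [0.4173, -0.0646, 0.3013]
eef_rot: [[1.0, -0.004, 0.0], [-0.004, -1.0, -0.0], [0.0, 0.0, -1.0]]
wrist_force: [-0.0, -0.5, -0.6]
width: 0.0856
grasp_force: 0.0
```

Run:
```python
from h import *
print(robot.sense()["joint_pos"].round(3))
```

```text
[-0.154 -0.191  0.004  1.766 -0.     2.992]
```

>>> play_rows([
  [[0.367,0.644,0],[0,0,0.016]],
  [[0.367,0.644,0],[0,0,0.016]],
  [[0.367,0.644,0],[0,0,0.016]],
  [[0.367,0.644,0],[0,0,0.016]],
  [[0.367,0.644,0],[0,0,0.016]],
  [[0.367,0.644,0],[0,0,0.016]],
  [[0.367,0.644,0],[0,0,0.016]],
  [[0.367,0.644,0],[0,0,0.016]],
  [[0.367,0.644,0],[0,0,0.016]],
  [[0.367,0.644,0],[0,0,0.016]],
  [[0,0,0],[0,0,0]],
  [[0,0,0],[0,0,0]],
])

```text
time_s: 2.87
position: [0.5639, 0.1926, 0.2999]
eef_rot: [[0.877, 0.48, -0.002], [0.48, -0.877, -0.001], [-0.002, -0.0, -1.0]]
wrist_force: [-1.2, -0.3, 0.1]
width: 0.0849
grasp_force: 0.0
```

```bash
cat >> h.py <<'E'
def wrist():
    s=robot.sense(); im=robot.get_image("wrist"); M=np.array(im["mount"]); R=np.array(s["eef_rot"])
    im["origin"]=np.array(s["position"])+R@M[:3,3]; im["rotation"]=R@M[:3,:3]; return im,s
E
python3 - <<'E'
from h import *
im,s=wrist(); cv2.imwrite("pics/w1.png",cv2.cvtColor(im["color"],cv2.COLOR_RGB2BGR))
print(s["joint_pos"].round(3),s["position"],im["mount"].round(3))
h=cv2.cvtColor(im["color"],cv2.COLOR_RGB2HSV);m=((h[...,0]<6)|(h[...,0]>174))&(h[...,1]>150)&(h[...,2]>60)
k,l,st,c=cv2.connectedComponentsWithStats(m.astype(np.uint8))
for i in range(1,k):
    if st[i,4]>60: print(st[i],c[i].round(1),onplane(im,c[i],.217).round(4))
print("expect knob",proj(im,(.5645,.193,.217)),"axis",proj(im,(.5825,.132,.165)))
E
```

```text
[ 0.329  0.229  0.428  1.772 -0.     2.97 ] [0.56393284 0.19262873 0.29991674] [[-0.    -0.96  -0.279  0.072]
 [ 1.    -0.    -0.     0.001]
 [ 0.    -0.279  0.96  -0.12 ]
 [ 0.     0.     0.     1.   ]]
[ 171  121   66   63 3217] [203.4 151.6] [0.5867 0.2484 0.217 ]
[516 165  28  29 407] [528.7 178.4] [0.6622 0.0788 0.217 ]
[252 197  36  50 784] [269.7 213.9] [0.5726 0.1984 0.217 ]
expect knob [271.21981853 229.48028725] axis [354.89053489 223.42581173]
```

View pics/w1.png

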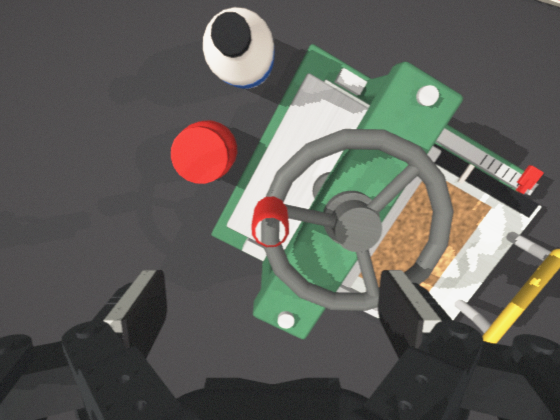

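The knob top is at (270,229), with (271,229) predicted, so the alignment is good. I'll descend and grip.

>>> play_rows([
  [[0.01,0.01,-0.5],[0,0,0]],
  [[0,0,-0.5],[0,0,0]],
  [[0,0,-0.5],[0,0,0]],
  [[0,0,-0.4],[0,0,0]],
  [[0,0,-0.3],[0,0,0]],
  [[0,0,-0.15],[0,0,0]],
  [[0,0,0],[0,0,0]],
])

```text
time_s: 3.5
position: [0.5634, 0.1908, 0.2065]
eef_rot: [[0.879, 0.478, -0.001], [0.478, -0.879, -0.001], [-0.001, -0.0, -1.0]]
wrist_force: [0.1, -0.8, -0.5]
width: 0.0856
grasp_force: 0.0
```

>>> play_rows([
  [[0,0,0],[0,0,0]],
  [[0,0,0],[0,0,0]],
  [[0,0,0],[0,0,0]],
  [[0,0,0],[0,0,0]],
  [[0,0,0],[0,0,0]],
  [[0,0,0],[0,0,0]],
  [[0,0,0],[0,0,0]],
  [[0,0,0],[0,0,0]],
  [[0,0,0],[0,0,0]],
  [[0,0,0],[0,0,0]],
], gripper=0, force=50)

```text
time_s: 4.33
position: [0.5641, 0.1933, 0.2083]
eef_rot: [[0.877, 0.48, 0.001], [0.48, -0.877, 0.003], [0.002, -0.002, -1.0]]
wrist_force: [-2.5, 6.6, 4.7]
width: 0.0225
grasp_force: 49.9
```

Run:
```python
from h import *
a=np.arctan2(.193-.132,.564-.5825); print(a)
t=a+.15*np.arange(0,56); p=.065*np.c_[np.cos(t),np.sin(t)]; d=np.diff(p,axis=0)/.04
for k in range(0,55,18): print(", ".join(f"[[{x:.2f}, {y:.2f}, 0], [0, 0, 0]]" for x,y in d[k:k+18]),"\n")
```

```text
1.8652583714290043
[[-0.23, -0.09, 0], [0, 0, 0]], [[-0.21, -0.12, 0], [0, 0, 0]], [[-0.19, -0.15, 0], [0, 0, 0]], [[-0.17, -0.18, 0], [0, 0, 0]], [[-0.14, -0.20, 0], [0, 0, 0]], [[-0.11, -0.22, 0], [0, 0, 0]], [[-0.07, -0.23, 0], [0, 0, 0]], [[-0.04, -0.24, 0], [0, 0, 0]], [[-0.00, -0.24, 0], [0, 0, 0]], [[0.04, -0.24, 0], [0, 0, 0]], [[0.07, -0.23, 0], [0, 0, 0]], [[0.11, -0.22, 0], [0, 0, 0]], [[0.14, -0.20, 0], [0, 0, 0]], [[0.17, -0.18, 0], [0, 0, 0]], [[0.19, -0.15, 0], [0, 0, 0]], [[0.21, -0.12, 0], [0, 0, 0]], [[0.23, -0.09, 0], [0, 0, 0]], [[0.24, -0.05, 0], [0, 0, 0]] 

[[0.24, -0.02, 0], [0, 0, 0]], [[0.24, 0.02, 0], [0, 0, 0]], [[0.24, 0.06, 0], [0, 0, 0]], [[0.23, 0.09, 0], [0, 0, 0]], [[0.21, 0.12, 0], [0, 0, 0]], [[0.19, 0.15, 0], [0, 0, 0]], [[0.16, 0.18, 0], [0, 0, 0]], [[0.14, 0.20, 0], [0, 0, 0]], [[0.10, 0.22, 0], [0, 0, 0]], [[0.07, 0.23, 0], [0, 0, 0]], [[0.03, 0.24, 0], [0, 0, 0]], [[-0.00, 0.24, 0], [0, 0, 0]], [[-0.04, 0.24, 0], [0, 0, 0]], [[-0.07, 0.23, 0], [0, 0, 0]], [[-0.11, 0.22, 0], [0, 0, 0]], [[-0.14, 0.20, 0], [0, 0, 0]], [[-0.17, 0.18, 0], [0, 0, 0]], [[-0.19, 0.15, 0], [0, 0, 0]] 

[[-0.21, 0.12, 0], [0, 0, 0]], [[-0.23, 0.09, 0], [0, 0, 0]], [[-0.24, 0.05, 0], [0, 0, 0]], [[-0.24, 0.02, 0], [0, 0, 0]], [[-0.24, -0.02, 0], [0, 0, 0]], [[-0.24, -0.06, 0], [0, 0, 0]], [[-0.23, -0.09, 0], [0, 0, 0]], [[-0.21, -0.12, 0], [0, 0, 0]], [[-0.19, -0.15, 0], [0, 0, 0]], [[-0.16, -0.18, 0], [0, 0, 0]], [[-0.13, -0.20, 0], [0, 0, 0]], [[-0.10, -0.22, 0], [0, 0, 0]], [[-0.07, -0.23, 0], [0, 0, 0]], [[-0.03, -0.24, 0], [0, 0, 0]], [[0.00, -0.24, 0], [0, 0, 0]], [[0.04, -0.24, 0], [0, 0, 0]], [[0.08, -0.23, 0], [0, 0, 0]], [[0.11, -0.22, 0], [0, 0, 0]] 

[[0.14, -0.20, 0], [0, 0, 0]]
```

>>> play_rows([
  [[-0.23,-0.09,0],[0,0,0]],
  [[-0.21,-0.12,0],[0,0,0]],
  [[-0.19,-0.15,0],[0,0,0]],
  [[-0.17,-0.18,0],[0,0,0]],
  [[-0.14,-0.2,0],[0,0,0]],
  [[-0.11,-0.22,0],[0,0,0]],
])

```text
time_s: 4.83
position: [0.5205, 0.1549, 0.2083]
eef_rot: [[0.877, 0.481, -0.001], [0.481, -0.877, 0.003], [0.0, -0.004, -1.0]]
wrist_force: [-7.6, 6.5, 6.9]
width: 0.0223
grasp_force: 50.3
```

>>> play_rows([
  [[-0.07,-0.23,0],[0,0,0]],
  [[-0.04,-0.24,0],[0,0,0]],
  [[0,-0.24,0],[0,0,0]],
  [[0.04,-0.24,0],[0,0,0]],
  [[0.07,-0.23,0],[0,0,0]],
  [[0.11,-0.22,0],[0,0,0]],
])

```text
time_s: 5.33
position: [0.5251, 0.097, 0.2083]
eef_rot: [[0.878, 0.479, -0.002], [0.479, -0.878, -0.0], [-0.002, -0.001, -1.0]]
wrist_force: [-7.7, -0.3, 7.3]
width: 0.0224
grasp_force: 50.3
```

>>> play_rows([
  [[0.14,-0.2,0],[0,0,0]],
  [[0.17,-0.18,0],[0,0,0]],
  [[0.19,-0.15,0],[0,0,0]],
  [[0.21,-0.12,0],[0,0,0]],
  [[0.23,-0.09,0],[0,0,0]],
  [[0.24,-0.05,0],[0,0,0]],
  [[0.24,-0.02,0],[0,0,0]],
  [[0.24,0.02,0],[0,0,0]],
  [[0.24,0.06,0],[0,0,0]],
  [[0.23,0.09,0],[0,0,0]],
  [[0.21,0.12,0],[0,0,0]],
  [[0.19,0.15,0],[0,0,0]],
])

```text
time_s: 6.33
position: [0.6269, 0.0845, 0.2083]
eef_rot: [[0.877, 0.48, -0.002], [0.48, -0.877, 0.003], [-0.0, -0.004, -1.0]]
wrist_force: [-13.8, 10.3, 10.3]
width: 0.0227
grasp_force: 50.7
```

>>> play_rows([
  [[0.16,0.18,0],[0,0,0]],
  [[0.14,0.2,0],[0,0,0]],
  [[0.1,0.22,0],[0,0,0]],
  [[0.07,0.23,0],[0,0,0]],
  [[0.03,0.24,0],[0,0,0]],
  [[0,0.24,0],[0,0,0]],
  [[-0.04,0.24,0],[0,0,0]],
  [[-0.07,0.23,0],[0,0,0]],
  [[-0.11,0.22,0],[0,0,0]],
  [[-0.14,0.2,0],[0,0,0]],
  [[-0.17,0.18,0],[0,0,0]],
  [[-0.19,0.15,0],[0,0,0]],
])

```text
time_s: 7.33
position: [0.619, 0.1833, 0.2083]
eef_rot: [[0.878, 0.478, 0.001], [0.478, -0.878, -0.002], [0.0, 0.002, -1.0]]
wrist_force: [-2.3, -6.9, 6.4]
width: 0.0223
grasp_force: 50.3
```

>>> play_rows([
  [[-0.21,0.12,0],[0,0,0]],
  [[-0.23,0.09,0],[0,0,0]],
  [[-0.24,0.05,0],[0,0,0]],
  [[-0.24,0.02,0],[0,0,0]],
  [[-0.24,-0.02,0],[0,0,0]],
  [[-0.24,-0.06,0],[0,0,0]],
  [[-0.23,-0.09,0],[0,0,0]],
])

```text
time_s: 7.92
position: [0.5539, 0.1899, 0.2083]
eef_rot: [[0.877, 0.48, 0.002], [0.48, -0.877, 0.003], [0.004, -0.002, -1.0]]
wrist_force: [0.4, 5.9, 4.4]
width: 0.0227
grasp_force: 50.2
```

>>> play_rows([
  [[-0.1,-0.06,0],[0,0,0]],
  [[-0.11,-0.06,0],[0,0,0]],
  [[-0.1,-0.08,0],[0,0,0]],
  [[-0.09,-0.07,0],[0,0,0]],
])

```text
time_s: 8.25
position: [0.5374, 0.1791, 0.2083]
eef_rot: [[0.877, 0.48, 0.001], [0.48, -0.877, 0.004], [0.002, -0.003, -1.0]]
wrist_force: [-3.4, 6.5, 4.8]
width: 0.0224
grasp_force: 50.3
```

>>> play_rows([
  [[-0.08,-0.09,0],[0,0,0]],
  [[-0.08,-0.09,0],[0,0,0]],
  [[-0.07,-0.1,0],[0,0,0]],
  [[-0.06,-0.1,0],[0,0,0]],
])

```text
time_s: 8.58
position: [0.525, 0.164, 0.2083]
eef_rot: [[0.877, 0.48, -0.001], [0.48, -0.877, 0.004], [0.001, -0.004, -1.0]]
wrist_force: [-9.6, 9.0, 7.7]
width: 0.0221
grasp_force: 50.5
```

>>> play_rows([
  [[-0.05,-0.1,0],[0,0,0]],
  [[-0.04,-0.11,0],[0,0,0]],
  [[-0.04,-0.11,0],[0,0,0]],
  [[-0.03,-0.11,0],[0,0,0]],
])

```text
time_s: 8.92
position: [0.5179, 0.1464, 0.2083]
eef_rot: [[0.877, 0.48, -0.003], [0.48, -0.877, 0.003], [-0.001, -0.004, -1.0]]
wrist_force: [-13.7, 6.2, 10.0]
width: 0.0226
grasp_force: 50.7
```

>>> play_rows([
  [[-0.02,-0.11,0],[0,0,0]],
  [[-0.01,-0.12,0],[0,0,0]],
  [[0,-0.12,0],[0,0,0]],
])

```text
time_s: 9.17
position: [0.516, 0.1318, 0.2082]
eef_rot: [[0.877, 0.48, -0.004], [0.48, -0.877, 0.002], [-0.003, -0.004, -1.0]]
wrist_force: [-18.3, 3.6, 11.7]
width: 0.0227
grasp_force: 50.9
```

>>> play_rows([
  [[0,-0.11,0],[0,0,0]],
  [[0,-0.11,0],[0,0,0]],
])

```text
time_s: 9.33
position: [0.5161, 0.1262, 0.2083]
eef_rot: [[0.876, 0.482, -0.005], [0.482, -0.876, 0.01], [0.001, -0.011, -1.0]]
wrist_force: [-19.0, 41.5, 9.1]
width: 0.0226
grasp_force: 51.9
```

>>> play_rows([
  [[0.02,-0.11,0],[0,0,0]],
  [[0.02,-0.11,0],[0,0,0]],
])

```text
time_s: 9.5
position: [0.5164, 0.1245, 0.2084]
eef_rot: [[0.874, 0.486, -0.008], [0.486, -0.873, 0.027], [0.006, -0.027, -1.0]]
wrist_force: [-31.3, 84.6, 11.4]
width: 0.0228
grasp_force: 55.6
```

The wheel is at its stop: the resisting force jumped to 85 N after about 7.6 rad of turn. I'll relax the push, release and rise.

>>> play_rows([
  [[-0.04,0.1,0],[0,0,0]],
  [[-0.04,0.09,0],[0,0,0]],
  [[0,0,0],[0,0,0]],
])

```text
time_s: 9.75
position: [0.5158, 0.1263, 0.2084]
eef_rot: [[0.876, 0.483, -0.001], [0.483, -0.876, 0.01], [0.004, -0.009, -1.0]]
wrist_force: [-9.5, 27.1, 7.3]
width: 0.0227
grasp_force: 51.7
```

>>> play_rows([
  [[0,0,0],[0,0,0]],
  [[0,0,0],[0,0,0]],
  [[0,0,0],[0,0,0]],
  [[0,0,0],[0,0,0]],
  [[0,0,0],[0,0,0]],
  [[0,0,0],[0,0,0]],
  [[0,0,0],[0,0,0]],
  [[0,0,0],[0,0,0]],
  [[0,0,0.3],[0,0,0]],
  [[0,0,0.5],[0,0,0]],
  [[0,0,0.5],[0,0,0]],
  [[0,0,0.5],[0,0,0]],
  [[0,0,0.5],[0,0,0]],
  [[0,0,0],[0,0,0]],
  [[0,0,0],[0,0,0]],
], gripper=1)

```text
time_s: 11.0
position: [0.5173, 0.1211, 0.3001]
eef_rot: [[0.878, 0.479, 0.002], [0.479, -0.878, 0.0], [0.002, 0.001, -1.0]]
wrist_force: [-0.8, 0.7, -0.3]
width: 0.0854
grasp_force: 0.0
```

Run:
```python
from h import *
im,s=wrist(); T=robot.get_image("top")
a=cv2.resize(T["color"][140:260,160:320],(560,420),interpolation=cv2.INTER_CUBIC)
o=np.vstack([np.hstack([cv2.resize(im["color"],(400,300)),cv2.resize(a,(400,300))])])
cv2.imwrite("pics/r1.png",cv2.cvtColor(o,cv2.COLOR_RGB2BGR)); print(s["joint_pos"].round(3),s["position"].round(4))
```

```text
[ 0.23   0.063  0.243  1.748 -0.     2.872] [0.5173 0.1211 0.3001]
```

View pics/r1.png

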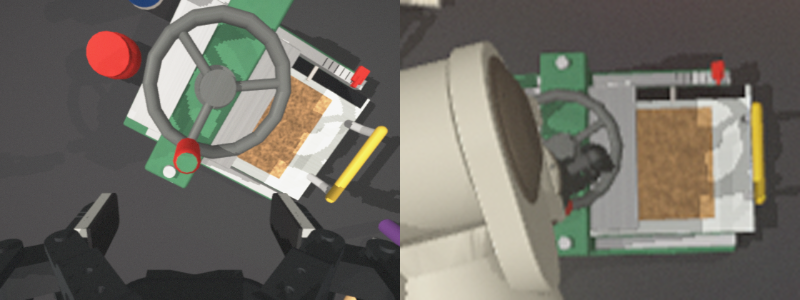

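The wrist view shows the knob left at its stop with the fingers clear, and the tray, pointer and bystanders undisturbed. Next is the pull bar.

>>> play_rows([
  [[0.162,-0.548,0],[0,0,-0.0159]],
  [[0.162,-0.548,0],[0,0,-0.0159]],
  [[0.162,-0.548,0],[0,0,-0.0159]],
  [[0.162,-0.548,0],[0,0,-0.0159]],
  [[0.162,-0.548,0],[0,0,-0.0159]],
  [[0.162,-0.548,0],[0,0,-0.0159]],
  [[0.162,-0.548,0],[0,0,-0.0159]],
  [[0.162,-0.548,0],[0,0,-0.0159]],
  [[0.162,-0.548,0],[0,0,-0.0159]],
  [[0.162,-0.548,0],[0,0,-0.0159]],
  [[0,0,-0.6],[0,0,0]],
  [[0,0,-0.6],[0,0,0]],
  [[0,0,-0.6],[0,0,0]],
  [[0,0,-0.6],[0,0,0]],
  [[0,0,0],[0,0,0]],
  [[0,0,0],[0,0,0]],
])

```text
time_s: 12.43
position: [0.5806, -0.098, 0.2017]
eef_rot: [[1.0, -0.0, -0.004], [-0.0, -1.0, 0.001], [-0.004, -0.001, -1.0]]
wrist_force: [-0.5, 0.1, 0.5]
width: 0.085
grasp_force: 0.0
```

Run:
```python
from h import *
im,s=wrist(); cv2.imwrite("pics/w2.png",cv2.cvtColor(im["color"],cv2.COLOR_RGB2BGR)); print(s["joint_pos"].round(3),s["position"].round(4),im["mtx"][0,0])
h=cv2.cvtColor(im["color"],cv2.COLOR_RGB2HSV)
m=((abs(h[...,0].astype(int)-25)<6)&(h[...,1]>150)&(h[...,2]>90)).astype(np.uint8)
k,l,st,c=cv2.connectedComponentsWithStats(m); i=1+st[1:,4].argmax(); r=cv2.minAreaRect(np.argwhere(l==i)[:,::-1].astype(np.float32)); print(st[i],r)
for p in cv2.boxPoints(r): print(onplane(im,p,.082).round(4))
print("mid",onplane(im,r[0],.084))
```

```text
[-0.167  0.171  0.169  1.572 -0.     2.975] [ 0.5806 -0.098   0.2017] 359.88645710744356
[ 264  117   21  176 2967] ((273.9999694824219, 204.49998474121094), (174.99996948242188, 19.999996185302734), 90.0)
[ 0.645  -0.0928  0.082 ]
[ 0.645  -0.1057  0.082 ]
[ 0.5192 -0.1068  0.082 ]
[ 0.5192 -0.092   0.082 ]
mid [ 0.58711919 -0.09933161  0.084     ]
```

View pics/w2.png

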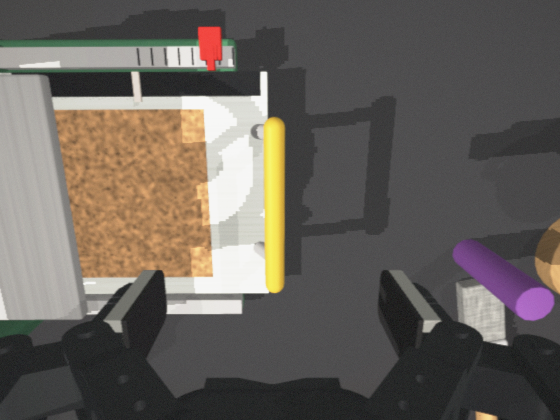

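The bar centre is at (274,204), giving y = -0.099. The index end is at (136,72), the pointer tip at about (211,70), and the glue stick at the right is well clear. I'll descend and grip.

>>> play_rows([
  [[0.02,-0.03,-0.5],[0,0,0]],
  [[0.02,0,-0.5],[0,0,0]],
  [[0,0,-0.5],[0,0,0]],
  [[0,0,-0.5],[0,0,0]],
  [[0,0,-0.5],[0,0,0]],
  [[0,0,-0.4],[0,0,0]],
  [[0,0,0],[0,0,0]],
  [[0,0,0],[0,0,0]],
])

```text
time_s: 13.15
position: [0.5837, -0.0993, 0.0885]
eef_rot: [[1.0, 0.0, 0.001], [0.0, -1.0, -0.0], [0.001, 0.0, -1.0]]
wrist_force: [-0.6, -1.3, 0.1]
width: 0.0853
grasp_force: 0.0
```

>>> play_rows([
  [[0,0,0],[0,0,0]],
  [[0,0,0],[0,0,0]],
  [[0,0,0],[0,0,0]],
  [[0,0,0],[0,0,0]],
  [[0,0,0],[0,0,0]],
  [[0,0,0],[0,0,0]],
  [[0,0,0],[0,0,0]],
  [[0,0,0],[0,0,0]],
  [[0,0,0],[0,0,0]],
  [[0,0,0],[0,0,0]],
  [[0,0,0],[0,0,0]],
  [[0,0,0],[0,0,0]],
], gripper=0, force=60)

```text
time_s: 14.15
position: [0.5834, -0.0992, 0.0877]
eef_rot: [[1.0, 0.0, 0.001], [0.0, -1.0, 0.0], [0.001, -0.0, -1.0]]
wrist_force: [-1.0, 1.8, 6.0]
width: 0.012
grasp_force: 58.5
```

Run:
```python
from h import *
im,s=wrist(); print(s["position"].round(4))
cv2.imwrite("pics/w3.png",cv2.cvtColor(im["color"],cv2.COLOR_RGB2BGR))
```

```text
[ 0.5834 -0.0992  0.0877]
```

View pics/w3.png

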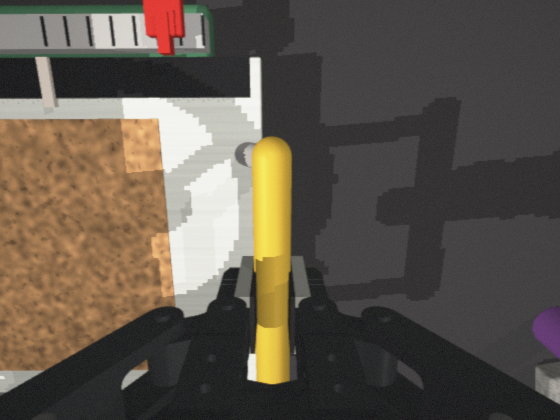

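Held bar; the pointer tip is at about (167,53) and the index line's outer end at about (43,58). I'll triangulate the two using this view and the previous one.

Run:
```python
from h import *
im,s=wrist(); M=im["mount"]; b=dict(im)
R=np.array([[1,0,-.004],[0,-1,.001],[-.004,-.001,-1.]]); b["origin"]=np.array([.5806,-.098,.2017])+R@M[:3,3]; b["rotation"]=R@M[:3,:3]
def tri(p,q):
    o1,d1=ray(im,p);o2,d2=ray(b,q); k=np.linalg.lstsq(np.c_[d1,-d2],o2-o1,rcond=None)[0]
    a,c=o1+k[0]*d1,o2+k[1]*d2; return ((a+c)/2).round(4),np.linalg.norm(a-c).round(4)
print("tip",tri((167,53),(211.5,70)),"idx",tri((43.5,58),(136.5,72)))
for z in(.024,.028,.032,.036): print(z,onplane(im,(167,53),z).round(4),onplane(b,(211.5,70),z).round(4))
print("idx",onplane(im,(43.5,58),.028),onplane(b,(136.5,72),.028))
```

```text
tip (array([ 0.6772, -0.0533,  0.0369]), np.float64(0.0004)) idx (array([0.676 , 0.0042, 0.0316]), np.float64(0.0001))
0.024 [ 0.6791 -0.0499  0.024 ] [ 0.6781 -0.0512  0.024 ]
0.028 [ 0.6785 -0.051   0.028 ] [ 0.6778 -0.0518  0.028 ]
0.032 [ 0.678  -0.0521  0.032 ] [ 0.6774 -0.0525  0.032 ]
0.036 [ 0.6775 -0.0531  0.036 ] [ 0.6771 -0.0531  0.036 ]
idx [0.67641542 0.00634318 0.028     ] [0.67637133 0.00548767 0.028     ]
```

>>> play_rows([
  [[0,-0.06,0],[0,0,0]],
  [[0,-0.12,0],[0,0,0]],
  [[0,-0.12,0],[0,0,0]],
  [[0,-0.12,0],[0,0,0]],
  [[0,-0.12,0],[0,0,0]],
  [[0,-0.12,0],[0,0,0]],
  [[0,-0.12,0],[0,0,0]],
  [[0,-0.12,0],[0,0,0]],
  [[0,-0.12,0],[0,0,0]],
  [[0,-0.12,0],[0,0,0]],
  [[0,-0.12,0],[0,0,0]],
  [[0,-0.12,0],[0,0,0]],
  [[0,0,0],[0,0,0]],
  [[0,0,0],[0,0,0]],
  [[0,0,0],[0,0,0]],
])

```text
time_s: 15.5
position: [0.5836, -0.1528, 0.0877]
eef_rot: [[1.0, 0.001, 0.001], [0.001, -1.0, 0.003], [0.001, -0.003, -1.0]]
wrist_force: [-0.1, 10.4, 6.7]
width: 0.0119
grasp_force: 58.8
```

Run:
```python
from h import *
im,s=wrist(); print(s["position"].round(4)); T=robot.get_image("top");S=robot.get_image("scene")
w=cv2.resize(im["color"][0:200,100:366],(800,600)) if 0 else cv2.resize(im["color"][0:150,0:280],(560,300),interpolation=cv2.INTER_CUBIC)
t=cv2.resize(T["color"][155:195,260:310],(375,300),interpolation=cv2.INTER_CUBIC)
c=cv2.resize(S["color"][255:305,240:302],(372,300),interpolation=cv2.INTER_CUBIC)
o=np.vstack([np.hstack([t,c,np.zeros((300,53,3),np.uint8)]),np.hstack([w,np.zeros((300,240,3),np.uint8)])])
cv2.imwrite("pics/p1.png",cv2.cvtColor(o,cv2.COLOR_RGB2BGR))
cv2.imwrite("pics/full1.png",cv2.cvtColor(im["color"],cv2.COLOR_RGB2BGR))
```

```text
[ 0.5836 -0.1528  0.0877]
```

View pics/p1.png

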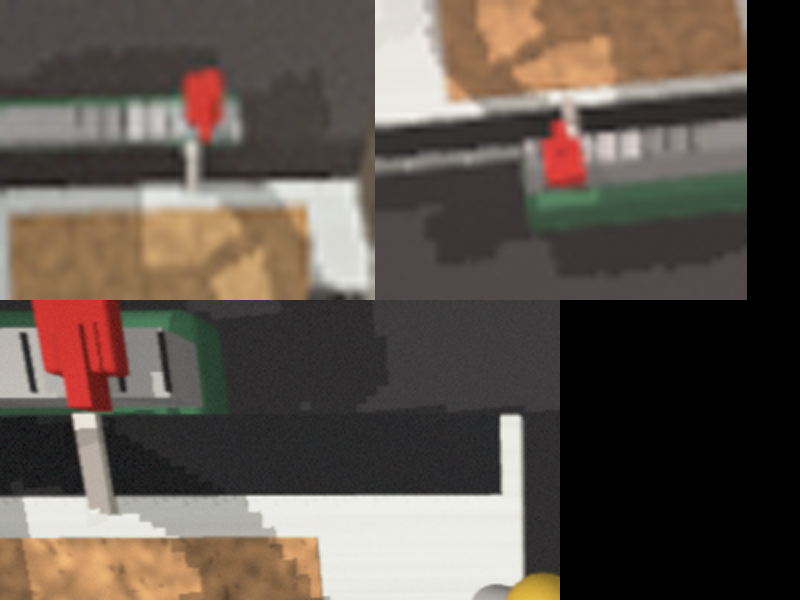

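Top crop: the index (194) is still about 13 crop pixels short of the tip (207). I'll compute the remainder.

```bash
cat > m.py <<'E'
from h import *
im,s=wrist(); T=robot.get_image("top"); S=robot.get_image("scene")
def cen(m):
    v,u=np.nonzero(m); return u.mean(),len(u)
def prof(im,name,P,half,up):  # subpixel columns of line end and tip, by known rows
    pass
# top: pointer red centroid column near tip, index bright centroid in the black gap
c=T["color"].astype(float); red=np.clip(c[...,0]-1.3*c[...,1]-20,0,None); 
for r in range(164,182):
    w=red[r,280:294]; g=c[r,278:296].mean(1) if 0 else c[r,278:294,1]; gb=np.clip(g-np.median(g)-12,0,None)
    print(r,"red %.2f (%.0f)"%((w*np.arange(280,294)).sum()/max(w.sum(),1e-6),w.sum()),"bright %.2f (%.0f)"%((gb*np.arange(278,294)).sum()/max(gb.sum(),1e-6),gb.sum()))
g=im["color"].astype(float); 
for r in(46,49,52,54,58,62,70,80): 
    row=g[r,20:75]; rd=row[:,0]-1.3*row[:,1]>30; br=row[:,1]>90
    print(r,"red",np.nonzero(rd)[0][[0,-1]]+20 if rd.any() else None,"br",np.nonzero(br)[0][[0,-1]]+20 if br.any() else None)
E
python3 m.py
```

```text
164 red 287.22 (146) bright 291.18 (11)
165 red 286.67 (444) bright 291.80 (10)
166 red 286.56 (517) bright 292.14 (21)
167 red 286.64 (472) bright 288.41 (11)
168 red 286.59 (418) bright 282.09 (70)
169 red 286.58 (404) bright 280.81 (172)
170 red 286.67 (437) bright 280.27 (190)
171 red 286.65 (253) bright 280.82 (162)
172 red 286.86 (123) bright 281.21 (121)
173 red 287.00 (60) bright 282.05 (66)
174 red 0.00 (0) bright 285.01 (202)
175 red 0.00 (0) bright 285.09 (224)
176 red 0.00 (0) bright 285.28 (154)
177 red 0.00 (0) bright 285.27 (172)
178 red 0.00 (0) bright 285.23 (180)
179 red 0.00 (0) bright 285.05 (40)
180 red 0.00 (0) bright 281.43 (127)
181 red 0.00 (0) bright 281.29 (7)
46 red [33 54] br [20 74]
49 red [33 55] br [20 74]
52 red [34 55] br [20 74]
54 red [40 55] br [57 74]
58 red None br [36 49]
62 red None br [37 50]
70 red None br [38 51]
80 red None br [40 53]
```

Estimates of the remainder run from 4.5 to 5.5 mm. I'll pull 4.5 mm more and measure again.

>>> play_rows([
  [[0,-0.06,0],[0,0,0]],
  [[0,-0.05,0],[0,0,0]],
  [[0,0,0],[0,0,0]],
  [[0,0,0],[0,0,0]],
  [[0,0,0],[0,0,0]],
])

```text
time_s: 16.22
position: [0.5837, -0.157, 0.0878]
eef_rot: [[1.0, 0.001, 0.001], [0.001, -1.0, 0.004], [0.001, -0.004, -1.0]]
wrist_force: [0.1, 10.9, 6.0]
width: 0.0119
grasp_force: 58.8
```

```bash
python3 m.py | sed -n '6,16p;19,30p'
python3 - <<'E'
from h import *
im,s=wrist(); print(s["position"].round(4)); T=robot.get_image("top");S=robot.get_image("scene")
w=cv2.resize(im["color"][0:100,0:133],(800,600),interpolation=cv2.INTER_CUBIC)
t=cv2.resize(T["color"][160:185,270:300],(360,300),interpolation=cv2.INTER_CUBIC)
c=cv2.resize(S["color"][260:295,250:292],(360,300),interpolation=cv2.INTER_CUBIC)
o=np.hstack([cv2.resize(w,(440,600))[:, :],np.vstack([t,c])])
cv2.imwrite("pics/p2.png",cv2.cvtColor(o,cv2.COLOR_RGB2BGR))
E
```

```text
169 red 286.59 (401) bright 280.72 (172)
170 red 286.64 (424) bright 280.41 (200)
171 red 286.67 (253) bright 280.81 (159)
172 red 286.86 (126) bright 281.47 (131)
173 red 287.00 (37) bright 280.76 (37)
174 red 0.00 (0) bright 286.39 (174)
175 red 0.00 (0) bright 286.55 (263)
176 red 0.00 (0) bright 286.48 (209)
177 red 0.00 (0) bright 286.40 (194)
178 red 0.00 (0) bright 286.43 (203)
179 red 0.00 (0) bright 286.44 (66)
46 red [23 44] br [20 74]
49 red [23 45] br [20 74]
52 red [24 45] br [20 74]
54 red [30 45] br [47 74]
58 red None br [36 49]
62 red None br [36 50]
70 red None br [38 51]
80 red None br [40 53]
[ 0.5837 -0.157   0.0877]
```

View pics/p2.png

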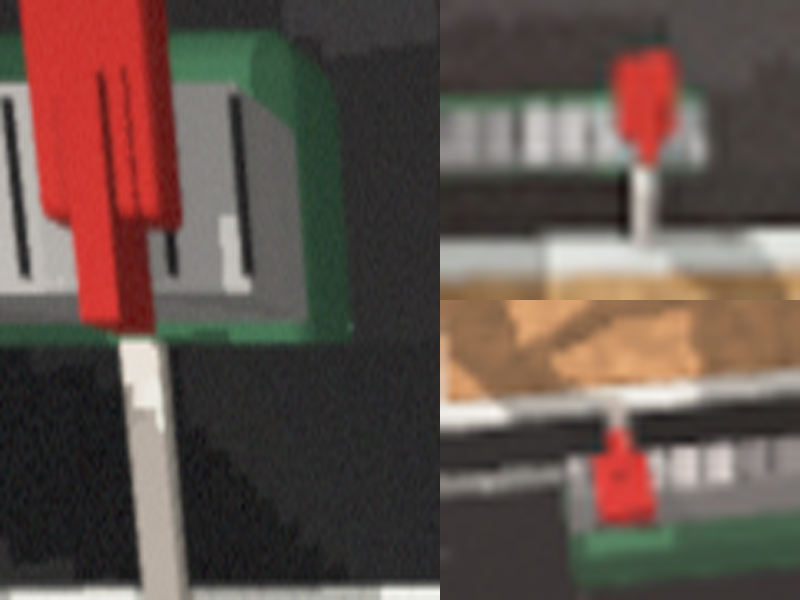

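Run:
```python
from h import *
im,s=wrist(); c3=cv2.imread("pics/w3.png")[:,:,::-1]; c1=cv2.imread("pics/full1.png")[:,:,::-1]
for n,c,a,b,rows in(("w3",c3,145,185,(44,47,50,52)),("w1",c1,28,62,(46,48,50,52)),("now",im["color"],18,52,(46,48,50,52))):
    for r in rows: print(n,r,c[r,a:b,0].tolist())
M=im["mount"]
def view(pos,R): 
    d=dict(im); R=np.array(R); d["origin"]=np.array(pos)+R@M[:3,3]; d["rotation"]=R@M[:3,:3]; return d
for z in(.028,.032,.036,.04): print(z,"tip now",onplane(im,(29.9,53),z).round(4),"L,R",onplane(im,(24.2,53),z)[1].round(4),onplane(im,(35.6,53),z)[1].round(4))
print("idx",onplane(im,(42.3,57),.028),[onplane(im,(u,57),.028)[1].round(4) for u in(36.3,48.4)])
```

```text
w3 44 [207, 206, 206, 204, 206, 206, 207, 203, 207, 208, 205, 187, 186, 216, 227, 228, 229, 229, 229, 228, 229, 229, 229, 226, 190, 127, 113, 115, 120, 134, 147, 145, 147, 145, 115, 67, 54, 87, 136, 159]
w3 47 [213, 214, 209, 202, 196, 202, 200, 202, 201, 203, 202, 203, 212, 221, 228, 229, 227, 229, 228, 229, 229, 228, 228, 225, 198, 141, 120, 118, 121, 137, 153, 155, 153, 155, 157, 154, 154, 156, 151, 157]
w3 50 [115, 112, 111, 115, 114, 112, 111, 114, 114, 113, 113, 112, 136, 198, 227, 229, 230, 228, 229, 229, 229, 229, 229, 227, 207, 156, 122, 117, 116, 115, 114, 113, 113, 115, 114, 115, 113, 115, 110, 108]
w3 52 [111, 110, 110, 111, 111, 108, 112, 111, 112, 112, 112, 112, 123, 184, 219, 221, 222, 221, 221, 222, 222, 222, 221, 220, 200, 151, 123, 117, 115, 113, 113, 113, 109, 112, 112, 112, 110, 110, 113, 114]
w1 46 [186, 182, 181, 179, 190, 203, 213, 212, 213, 215, 213, 214, 214, 214, 213, 210, 179, 127, 107, 102, 103, 103, 104, 104, 100, 101, 105, 117, 124, 125, 127, 128, 122, 108]
w1 48 [173, 162, 156, 159, 163, 193, 211, 213, 213, 213, 213, 215, 212, 214, 214, 212, 188, 139, 1
[... 745 characters left out ...]
 105, 114, 121, 120, 117, 120, 122]
now 50 [100, 95, 102, 98, 106, 140, 187, 211, 212, 213, 213, 213, 213, 213, 212, 214, 208, 171, 114, 101, 103, 101, 104, 104, 100, 103, 103, 104, 100, 102, 106, 102, 100, 100]
now 52 [95, 95, 97, 95, 97, 122, 172, 200, 204, 206, 208, 208, 206, 205, 208, 206, 204, 180, 132, 106, 103, 102, 102, 105, 104, 104, 102, 105, 105, 100, 99, 99, 98, 97]
0.028 tip now [ 0.6787 -0.0449  0.028 ] L,R -0.0423 -0.0476
0.032 tip now [ 0.6782 -0.0475  0.032 ] L,R -0.0449 -0.05
0.036 tip now [ 0.6777 -0.05    0.036 ] L,R -0.0474 -0.0525
0.04 tip now [ 0.6772 -0.0525  0.04  ] L,R -0.05 -0.0549
idx [ 0.67703335 -0.05038455  0.028     ] [np.float64(-0.0476), np.float64(-0.0532)]
```

Run:
```python
from h import *
im,s=wrist(); M=im["mount"]; b=dict(im); R=np.array([[1,0,.001],[0,-1,0],[.001,0,-1.]])
b["origin"]=np.array([.5834,-.0992,.0877])+R@M[:3,3]; b["rotation"]=R@M[:3,:3]
o1,d1=ray(im,(29.7,52.5));o2,d2=ray(b,(163.7,52.5)); k=np.linalg.lstsq(np.c_[d1,-d2],o2-o1,rcond=None)[0]
print(o1+k[0]*d1,o2+k[1]*d2)
T=robot.get_image("top"); print("top tip",[onplane(T,(u,173),.038)[1].round(4) for u in(286.65,286.9)],"idx",onplane(T,(286.45,176.5),.028)[1].round(4))
```

```text
[ 0.67728208 -0.05304394  0.0409735 ] [ 0.67705451 -0.05304423  0.04094336]
top tip [np.float64(-0.0525), np.float64(-0.0533)] idx -0.0517
```

>>> play_rows([
  [[0,-0.025,0],[0,0,0]],
  [[0,0,0],[0,0,0]],
  [[0,0,0],[0,0,0]],
  [[0,0,0],[0,0,0]],
])

```text
time_s: 17.0
position: [0.5837, -0.1579, 0.0877]
eef_rot: [[1.0, 0.002, 0.001], [0.002, -1.0, 0.004], [0.001, -0.004, -1.0]]
wrist_force: [0.5, 11.1, 6.0]
width: 0.0119
grasp_force: 58.8
```

```bash
python3 m.py | sed -n '7,16p'
python3 - <<'E'
from h import *
S=robot.get_image("scene"); c=S["color"].astype(float); u=np.arange(262,280)
red=np.clip(c[...,0]-1.3*c[...,1]-20,0,None)
for r in range(268,285):
    w=red[r,262:280]; g=c[r,262:280,1]; g=np.clip(g-np.median(g)-10,0,None)
    print(r,"red %.2f (%.0f) br %.2f (%.0f)"%((w*u).sum()/max(w.sum(),1e-6),w.sum(),(g*u).sum()/max(g.sum(),1e-6),g.sum()))
for y in(-.0525,): print(proj(S,(.678,y,.039)),proj(S,(.690,y,.036)),proj(S,(.676,y,.028)),proj(S,(.660,y,.028)),proj(S,(.676,y-.003,.028)))
print(robot.sense()["position"])
E
```

```text
170 red 286.66 (434) bright 280.38 (194)
171 red 286.67 (259) bright 280.75 (160)
172 red 286.86 (127) bright 281.28 (120)
173 red 287.00 (36) bright 280.99 (39)
174 red 0.00 (0) bright 286.65 (185)
175 red 0.00 (0) bright 286.82 (290)
176 red 0.00 (0) bright 286.78 (228)
177 red 0.00 (0) bright 286.66 (198)
178 red 0.00 (0) bright 286.67 (206)
179 red 0.00 (0) bright 286.93 (34)
268 red 0.00 (0) br 271.00 (3)
269 red 0.00 (0) br 276.70 (145)
270 red 0.00 (0) br 276.97 (31)
271 red 0.00 (0) br 274.07 (151)
272 red 0.00 (0) br 268.80 (15)
273 red 0.00 (0) br 268.14 (199)
274 red 0.00 (0) br 269.65 (237)
275 red 270.33 (100) br 269.90 (92)
276 red 270.12 (230) br 270.00 (2)
277 red 270.55 (305) br 277.16 (411)
278 red 270.58 (601) br 275.59 (566)
279 red 270.58 (664) br 274.67 (451)
280 red 270.71 (664) br 276.11 (246)
281 red 270.85 (718) br 275.06 (301)
282 red 270.94 (728) br 272.58 (229)
283 red 271.12 (742) br 271.85 (156)
284 red 271.12 (618) br 271.90 (142)
[269.4953791  275.87942823] [270.0340744  280.42836735] [269.49987983 278.13609211] [268.83174271 273.23316305] [268.30159895 278.25550626]
[ 0.58365274 -0.15789162  0.08771237]
```

Both fixed cameras now agree that index and pointer are level, to within about half a millimetre. The bar is held firmly at 59 N, so I'll hand in.

```bash
python3 -c "
from workcell import robot
print(robot.finish_job())"
```

```text
the job is handed in; nothing more can be done
None
```

The press is open: I wound the wheel anticlockwise to its stop (about 7.6 rad) and pulled the tray out about 59 mm until its index line was level with the red pointer (within about half a millimetre by the cameras), and the arm is still holding it there; I handed the job in at about 17 s.

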